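# Shift the tube roller mixer out of park

## Robot

A 6-joint arm with a two-finger parallel gripper is mounted at the origin on the work surface. World frame = base frame: x ahead of the robot, y to its left, z up, the work surface at z = 0. Lengths are in mm, angles in rad, forces in N, time in s.
With the tool pointing down it reaches from about 325 to 875 mm from the base axis. Payload 4.4 kg.
Tool frame: the origin (TCP) lies on the centre line of the jaws, within the pads' length; the fingertips stand ahead of it and the grasp point (between the pads) lies 6 mm ahead of it (ctrl.tcp_to_tips is the z of the fingertips in the tool frame, in mm); z points along the fingers, y is the direction in which the jaws open and shut (so a half turn about z gives the same grasp; the last joint's range is limited). The gripper opens to 85 mm and grips with 20 to 120 N. Pads are 22 mm wide; open, the fingers measure 114 mm over their backs; the gripper's body (76 mm by 85 mm) begins 54 mm behind the grasp point. The pads swing forward as they close: fully open they stand 13 mm farther back than shut.
Start: joints at [-1.315, 0.207, 1.542, -0, 1.393, -0.15], TCP at [227.5, -528.083, 256.282] pointing down, gripper open.
Joint ranges: [-2.73, 2.73], [-0.86, 2.22], [0.23, 2.46], [-1.11, 4.25], [0.08, 2.63], [-2.82, 2.82]. Speed limits (rad/s): [2.79, 2.79, 3.14, 3.14, 3.14, 3.14].

## Interface

Orientations are given as a 3x3 rotation matrix whose columns are the frame's x, y, z axes.
In Python, from plant import ctrl, sensors, optics gives the robot as it stands. Calls block until the motion is done:
- ctrl.move_ptp(position, orientation): joint-space move of the TCP to a pose.
- ctrl.move_l(position, rot=None, vel=150, threshold=None): straight line of the TCP; rot=None keeps the orientation; vel is the mean speed in mm/s. With threshold (N) it stops when the force on the tool has changed by that much, and returns True; else False.
- ctrl.set_joints(angles): joint-space move.
- ctrl.gripper_to(opening, force=None): finger opening in mm; force is the grip in N (None keeps the last); returns when the fingers have stopped.
- ctrl.hold(seconds).
- ctrl.solve_ik(position, orientation): joint angles nearest the present ones, or None.
- sensors.read_state(): the state.
- optics.grab_frame(name): name is "scene" or "top" or "wrist"; returns (picture, depth): 420x560x3 uint8, red, green, blue; 420x560 float32, mm along the optical axis (not along the pixel's ray), 0 where there is no reading.
- optics.camera_params(name): a dict with "mtx" (3x3 intrinsics, pixels), "k1" (the pictures are not rectified: a ray, as slopes to the right and down, at radius r is drawn at 1 + k1 r^2 times it, then the intrinsics apply), "R" (3x3) and "t" (3): a world point X has camera coordinates R X + t; the wrist camera has in their place "T_tool_cam" (4x4, takes a point from camera to tool coordinates, whose origin is the TCP and whose axes are the flange's). Camera axes: x right, y down, z forward; pixel columns grow to the right and rows downward; lengths in mm; the calibration is good to about 2 mm. A picture is of the moment at which its call begins: read the wrist's pose just before it. camera_params takes no time and is no camera call.
A pose or a line that the arm cannot do raises ctrl.MotionError and nothing moves.
- ctrl.finish_job(): hands the job in, once; it reports no verdict.
The state is a dict: "t": time; "q": joint angles; "qvel": joint speeds; "tau": joint torques, N m; "eef_pos": TCP position; "eef_rot": TCP orientation; "force": force on the tool from outside, world axes, zero at the start; "wrist_torque": the same for the moment, N m; "grip_width": finger opening in mm.
Only numpy, scipy, OpenCV 4.12 (cv2) and the standard library are available. Lean on these libraries where they do the work, as an engineer would, in place of code of your own. Each camera call takes 0.05 s, during which the arm holds its last target. There are 200 camera calls.

## Task

The tube roller mixer is standing in park, its selector lever in the unmarked middle slot of the gate. With the outside of your fingers push the lever out of park, along the crossbar and fully home into the slot marked with the single straight bar, without going into any of the other marked slots on the way and without taking the knob or stem between the fingers. Leave the lever there, and leave the bottles, beaker, pen, rack and well plate where they stand.

Things in the scene. Friction and masses are not known exactly. Their poses are not given: they have to be found in the camera images.
- mixer: White laboratory tube roller mixer, fixed to the bench. Origin on the bench under the gate's centre; x points from the gate to the roller deck (away from the robot, turned up to 0.35 rad), y left, z up. Gate housing 152 mm (x) by 122 mm (y); top of its 6 mm slate-grey gate plate 100 mm above the bench. The roller deck (290 mm wide, at most 108 mm high) begins at x = 80 mm.
- gate_center (a point): Centre of the gate, on top of its plate, 80 mm above the lever's pivot; axes as the mixer's. Slots cut in the plate: a crossbar along y, 20 mm wide, 86 mm long; four corner slots 18 mm wide at y = +34 and -34 mm, from the crossbar to x = +32 and -32 mm; the park slot, 18 mm wide, at y = 0, from the crossbar to x = -32 mm (robot's side) only. The walls between stop the lever.
- lever_knob (a point): Centre of the lever's black round knob, 30 mm in diameter, 36 mm high, 145 mm from the pivot along the stem; axes of the lever, z up the stem. The pivot is 20 mm above the bench. The knob's centre is 165 mm above the bench with the lever upright, about 148 mm with the lever home in a corner slot.
- lever_stem (a point): Point on the axis of the lever's steel stem (10 mm thick), 105 mm from the pivot, between gate plate and knob.
- lever_at_gate (a point): Point on the stem's axis 80 mm from the pivot: level with the gate plate. Fully home in a corner slot it is about 32 mm, measured level, from the centre of that slot's mark.
- lever_fore (a joint): Lean of the lever along the mixer's x, rad: 0 in the crossbar (free play there about +-0.06), +0.275 at the end of the slots on the roller side, -0.275 at the end of the slots on the robot's side. Stays where it is left (friction, about 1.5 N at the knob, no spring).
- lever_side (a joint): Lean of the lever along the mixer's y, rad: 0 in line with the park slot, about +0.42 in line with the two left slots (+y), about -0.42 with the two right ones (play about +-0.03). Stays where it is left, like lever_fore.
- mark_bar: Raised white mark, 3 mm thick, on the gate plate; four alike in material, one beyond the closed end of each corner slot, 54 mm fore or aft and 34 mm to the side of the gate's centre. Which is where changes. Origin under its centre, axes as the mixer's. The single straight bar, 40 mm (y) by 10 mm (x): the slot wanted.
- mark_disc: Raised white mark, 3 mm thick, on the gate plate; four alike in material, one beyond the closed end of each corner slot, 54 mm fore or aft and 34 mm to the side of the gate's centre. Which is where changes. Origin under its centre, axes as the mixer's. A disc, 34 mm across.
- mark_square: Raised white mark, 3 mm thick, on the gate plate; four alike in material, one beyond the closed end of each corner slot, 54 mm fore or aft and 34 mm to the side of the gate's centre. Which is where changes. Origin under its centre, axes as the mixer's. A 30 mm square.
- mark_cross: Raised white mark, 3 mm thick, on the gate plate; four alike in material, one beyond the closed end of each corner slot, 54 mm fore or aft and 34 mm to the side of the gate's centre. Which is where changes. Origin under its centre, axes as the mixer's. A plus-shaped cross, 36 mm, arms 9 mm wide.
- bottle_a: Cobalt-blue dropper bottle with black bulb, 38 mm in diameter, 97 mm high, loose; stands beside the gate housing on its left. Origin under its centre. Not to be disturbed.
- bottle_b: Cobalt-blue dropper bottle with black bulb, 38 mm in diameter, 97 mm high, loose; stands beside and in front of the gate housing on its left. Origin under its centre. Not to be disturbed.
- bottle_c: Cobalt-blue dropper bottle with black bulb, 38 mm in diameter, 97 mm high, loose; stands apart, to the left. Origin under its centre. Not to be disturbed.
- beaker: Small glass beaker full of wooden sticks, 54 mm in diameter, 85 mm high, loose, beside the gate housing on its right. Origin under its centre. Not to be disturbed.
- pen: Marker pen, 125 mm long, 17 mm thick, lying crosswise in front of the gate housing. Origin under its middle. Not to be disturbed.
- rack: Blue tube rack with capped tubes, 100 by 200 mm, 111 mm high, loose, far to the right. Origin under its centre. Not to be disturbed.
- well_plate: Clear six-well plate, 85 by 127 mm, 18 mm high, loose, to the left. Origin under its centre. Not to be disturbed.

How it is judged:
By the outcome, as a careful person would: the job done as asked, in the order asked, and still so for the second after the job is handed in, with the robot touching nothing.
It also fails if it takes over 45 s, if anything falls off the work surface, if the arm or the gripper's body presses on something with over 40 N, if the wrist force passes 120 N, or if a joint passes its speed limit or range.

## Working session

There is one attempt and no reset: what is moved stays moved. The work goes in short steps, each a Python script; the robot and the scene stay as the last script left them, time stands still between calls to the robot, and variables do not carry over. Pictures are saved under pics/ and viewed, about 8 in all and at most 12, crops included, and the job is handed in when it is done.

```bash
ls; mkdir -p pics
python3 - <<'E'
from plant import ctrl,sensors,optics
import cv2,numpy as np
for n in("scene","top"):
    p,d=optics.grab_frame(n); cv2.imwrite(f"pics/{n}0.png",p[:,:,::-1]); np.savez(f"{n}0.npz",p=p,d=d)
    c=optics.camera_params(n); print(n,c, "pos",-c['R'].T@c['t'])
print(ctrl.tcp_to_tips, sensors.read_state()['t'])
E
```

```text
pics
scene {'mtx': array([[468.12604082,   0.        , 271.8164126 ],
       [  0.        , 468.12604082, 205.14528401],
       [  0.        ,   0.        ,   1.        ]]), 'k1': -0.03566023437775515, 'R': array([[-0.5638183 ,  0.82589026,  0.00376962],
       [ 0.65112639,  0.44730919, -0.61314673],
       [-0.5080781 , -0.34324885, -0.78996005]]), 't': array([ 288.20701141, -210.9356756 , 1618.9192936 ])} pos [1122.37960688  412.0182817  1148.46061033]
top {'mtx': array([[432.00024109,   0.        , 279.48876872],
       [  0.        , 432.00024109, 210.96174519],
       [  0.        ,   0.        ,   1.        ]]), 'k1': -0.04222458510983948, 'R': array([[ 1.41914719e-02, -9.99899292e-01,  9.45263888e-05],
       [-9.87659463e-01, -1.40324996e-02, -1.55986773e-01],
       [ 1.55972390e-01,  2.12032201e-03, -9.87759140e-01]]), 't': array([ -40.26096986,  453.14802823, 1246.68381867])} pos [ 253.67904633  -36.54148688 1302.11224021]
25.0 0.1
```

View pics/top0.png

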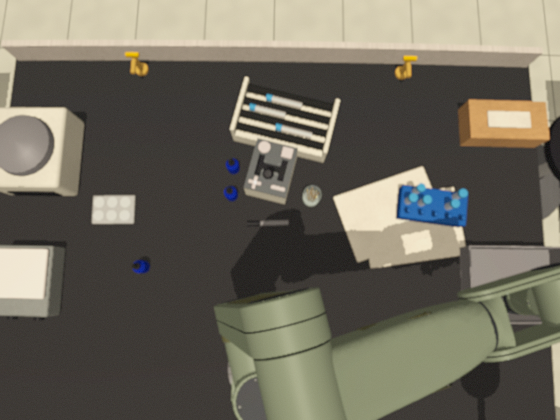

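View pics/scene0.png

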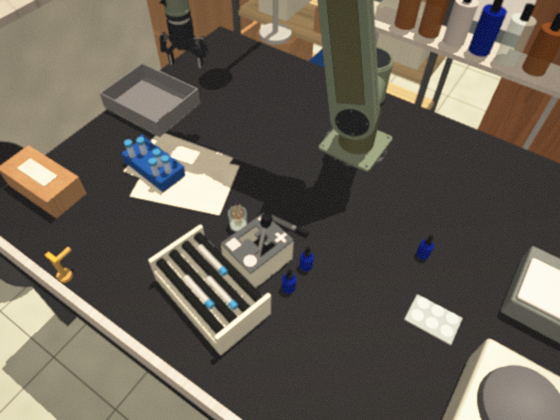

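The top view shows the gate around pixel (271,170). The cross looks to be at about (253,182), the disc at about (264,147) and the bar probably at about (278,188). I'll crop it and measure the marks.

```bash
cat > h.py <<'E'
import cv2,numpy as np
from plant import ctrl,sensors,optics
def ray(c,uv):
    K=c['mtx'];x=np.array([(uv[0]-K[0,2])/K[0,0],(uv[1]-K[1,2])/K[1,1]]);s=x.copy()
    for _ in range(10): s=x/(1+c['k1']*(s@s))
    return np.r_[s,1.]
def onplane(name,uv,z):
    c=optics.camera_params(name);o=-c['R'].T@c['t'];d=c['R'].T@ray(c,uv)
    return o+d*(z-o[2])/d[2]
def proj(name,X):
    c=optics.camera_params(name);p=c['R']@np.asarray(X,float)+c['t'];s=p[:2]/p[2];s=s*(1+c['k1']*(s@s))
    return c['mtx'][:2,:2]@s+c['mtx'][:2,2]
E
python3 - <<'E'
from h import *
z=np.load("top0.npz");p=z['p'];d=z['d']
x0,y0,x1,y1=220,125,340,215
cv2.imwrite("pics/c1.png",cv2.resize(p[y0:y1,x0:x1,::-1],None,fx=6,fy=6,interpolation=cv2.INTER_CUBIC))
g=p.astype(int);m=((g.min(2)>150)).astype(np.uint8)
n,l,s,c=cv2.connectedComponentsWithStats(m)
for i in range(1,n):
    if 240<c[i][0]<300 and 135<c[i][1]<205 and s[i,4]>5: print(c[i],s[i],onplane("top",c[i],103)[:2])
E
```

```text
[254.24418605 181.86046512] [248 176  13  13  86] [525.7074833   38.94028703]
[277.49180328 187.75409836] [271 185  14   7  61] [509.5356844  -27.36250266]
```

View pics/c1.png

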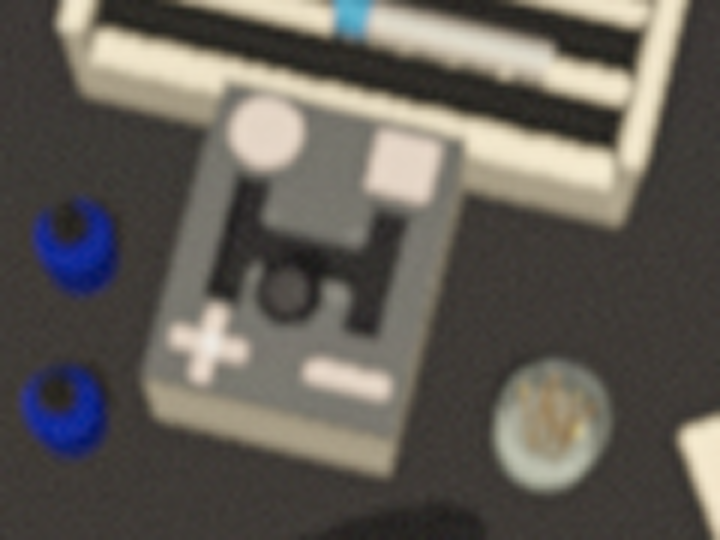

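The bar is at the near-right slot (robot side, -y), the disc is far left, the square far right and the cross near left. The knob leans into park. Next I'll shut the gripper, move over the gate and refine with the wrist camera.

Run:
```python
from h import *
px={'cross':(254.24,181.86),'bar':(277.49,187.75),'disc':(220+265.5/6-.4,125+133/6-.4),'square':(220+404/6-.4,125+168/6-.4)}
W={k:onplane("top",v,103)[:2] for k,v in px.items()};print(W)
L={'cross':(-54,34),'bar':(-54,-34),'disc':(54,34),'square':(54,-34)}
A=np.array([L[k] for k in W],float);B=np.array([W[k] for k in W]);c=B.mean(0)
H=A.T@(B-c);yaw=np.arctan2(H[0,1]-H[1,0],H[0,0]+H[1,1]);R=np.array([[np.cos(yaw),-np.sin(yaw)],[np.sin(yaw),np.cos(yaw)]])
print(c,yaw,(B-c-A@R.T).round(1)); np.savez('gate.npz',c=c,yaw=yaw)
k=onplane("top",(220+288/6-.4,125+290/6-.4),172)[:2];print("knob local",R.T@(k-c))
s=sensors.read_state();print(s['eef_rot'].round(2))
ctrl.gripper_to(0);print(ctrl.tcp_to_tips,sensors.read_state()['grip_width'])
# tool x toward mixer -x or +x: try both, take small q6
for sg in(1,-1):
    x=np.r_[R[:,0]*sg,0];z=np.array([0,0,-1.]);Rt=np.c_[x,np.cross(z,x),z]
    for P in ([*c,380],[*(c+R@[-80,0]),380]):
        q=ctrl.solve_ik(P,Rt);print(sg,None if q is None else np.round(q,2))
print(optics.camera_params("wrist"))
```

```text
{'cross': array([525.70867076,  38.95221501]), 'bar': array([509.54747493, -27.35721457]), 'disc': array([629.57562592,  13.73313392]), 'square': array([613.10380944, -52.9490682 ])}
[569.48389526  -6.90523346] -0.24034422170254266 [[ 0.6 -0. ]
 [ 0.6 -0.3]
 [-0.4  0.5]
 [-0.7 -0.2]]
knob local [-34.86695758  -2.16564973]
[[ 0.92  0.4  -0.  ]
 [ 0.4  -0.92  0.  ]
 [ 0.   -0.   -1.  ]]
25.0 -0.24775782924228648
1 [-0.16  0.13  1.38 -0.    1.63  1.65]
1 [-0.15 -0.04  1.56 -0.    1.63  1.66]
-1 [-0.16  0.13  1.38 -0.    1.63 -1.49]
-1 [-0.15 -0.04  1.56 -0.    1.63 -1.48]
{'mtx': array([[296.11569778,   0.        , 279.0379058 ],
       [  0.        , 296.11569778, 212.55175965],
       [  0.        ,   0.        ,   1.        ]]), 'k1': -0.01506205055387737, 'T_tool_cam': array([[-5.75615328e-04, -9.48983460e-01, -3.15325325e-01,
         8.07480930e+01],
       [ 9.99999802e-01, -4.66420606e-04, -4.21754178e-04,
        -2.48804905e-01],
       [ 2.53163510e-04, -3.15325505e-01,  9.48983541e-01,
        -1.17278162e+02],
       [ 0.00000000e+00,  0.00000000e+00,  0.00000000e+00,
         1.00000000e+00]])}
```

```bash
cat >> h.py <<'E'
def gate():
    g=np.load('gate.npz');y=float(g['yaw']);return g['c'],np.array([[np.cos(y),-np.sin(y)],[np.sin(y),np.cos(y)]])
def tool(lx,ly): # tool rotation: tool x along local (lx,ly), pointing down
    c,R=gate();x=np.r_[R@[lx,ly],0];z=np.array([0,0,-1.]);return np.c_[x,np.cross(z,x),z]
def P(x,y,z):
    c,R=gate();return np.r_[c+R@[x,y],z]
def where():
    s=sensors.read_state();c,R=gate();return (R.T@(s['eef_pos'][:2]-c)).round(1),s['eef_pos'][2].round(1),s['force'].round(1),round(s['t'],2)
E
python3 - <<'E'
from h import *
T=tool(-1,0)
ctrl.move_ptp(P(-85,0,300),T)
ctrl.move_l(P(-85,0,163),vel=150);print(where())
p,d=optics.grab_frame("wrist");cv2.imwrite("pics/w1.png",p[:,:,::-1])
h=ctrl.move_l(P(-27,0,163),vel=40,threshold=12);print(h,where())
p2,d=optics.grab_frame("top");cv2.imwrite("pics/w2.png",np.hstack([p[:,:,::-1],]))
p3,_=optics.grab_frame("wrist")
a=cv2.resize(p2[125:215,220:340,::-1],(400,300),interpolation=cv2.INTER_CUBIC)
cv2.imwrite("pics/m2.png",np.vstack([np.hstack([cv2.resize(p[:,:,::-1],(400,300)),cv2.resize(p3[:,:,::-1],(400,300))]),np.hstack([a,a*0])]))
E
```

```text
(array([-84.1,   0. ]), np.float64(163.9), array([ 0.5, -1.2,  1. ]), 4.09)
False (array([-27.2,  -0. ]), np.float64(162.9), array([-0.8, -0.3,  0.3]), 5.74)
```

View pics/m2.png

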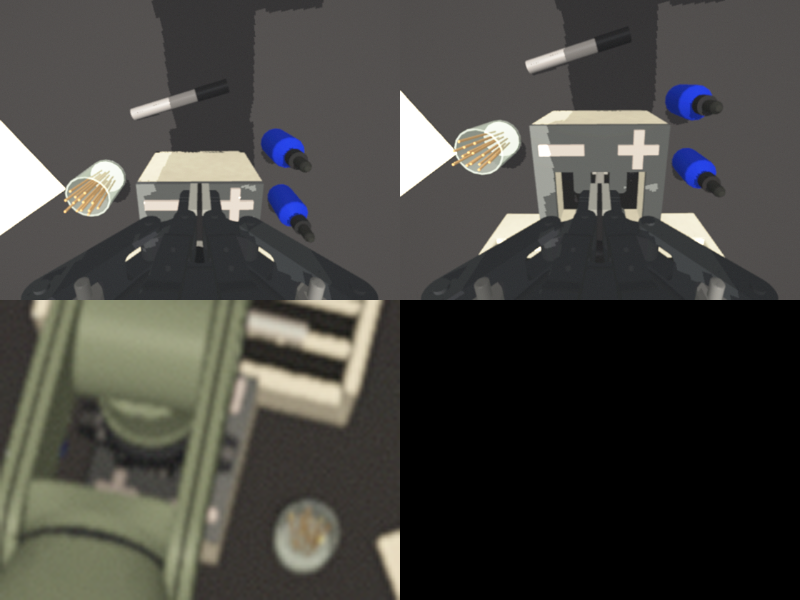

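The left wrist view shows the fingers behind the lever. In the right view they have driven it forward and the bar (560,150) and cross (637,150) are plainly visible, but the fingers hide the lever. I'll retreat to the left side and locate the knob from wrist depth.

```bash
cat >> h.py <<'E'
def cloud(name):
    s=sensors.read_state();p,d=optics.grab_frame(name);c=optics.camera_params(name);K=c['mtx']
    v,u=np.nonzero(d>0);pts=np.c_[u,v].astype(np.float64)[:,None]
    xy=cv2.undistortPoints(pts,K,np.array([c['k1'],0,0,0]))[:,0]
    X=np.c_[xy,np.ones(len(xy))]*d[v,u][:,None]
    if name=="wrist":
        T=c['T_tool_cam'];X=(X@T[:3,:3].T+T[:3,3])@s['eef_rot'].T+s['eef_pos']
    else: X=(X-c['t'])@c['R']
    g,R=gate();X[:,:2]=(X[:,:2]-g)@R;return p,X,p[v,u]
def knob(name,zlo=145,zhi=190):
    p,X,C=cloud(name);m=(abs(X[:,0])<75)&(abs(X[:,1])<90)&(X[:,2]>zlo)&(X[:,2]<zhi)
    Y=X[m];print(name,"n",m.sum(), "lo",np.percentile(Y,2,0).round(1),"hi",np.percentile(Y,98,0).round(1)) if m.sum() else print(name,"none")
    return p
E
python3 - <<'E'
from h import *
ctrl.move_l(P(-60,0,163),vel=150);ctrl.move_l(P(-60,0,300),vel=250)
T=tool(0,1)
ctrl.move_ptp(P(0,80,300),T);print(where(),sensors.read_state()['q'].round(2))
p=knob("wrist");p2=knob("scene")
a=p2[190:310,200:360]
cv2.imwrite("pics/m3.png",np.hstack([cv2.resize(p,(400,300)),cv2.resize(a,(400,300),interpolation=cv2.INTER_CUBIC)])[:,:,::-1])
E
```

```text
(array([-0.4, 79.8]), np.float64(298.9), array([ 0.4,  0.4, -0.2]), 8.41) [-0.03  0.21  1.44 -0.    1.49  0.21]
wrist none
scene n 144 lo [-11.9 -12.3 154.5] hi [ 14.1  13.1 186.2]
```

View pics/m3.png

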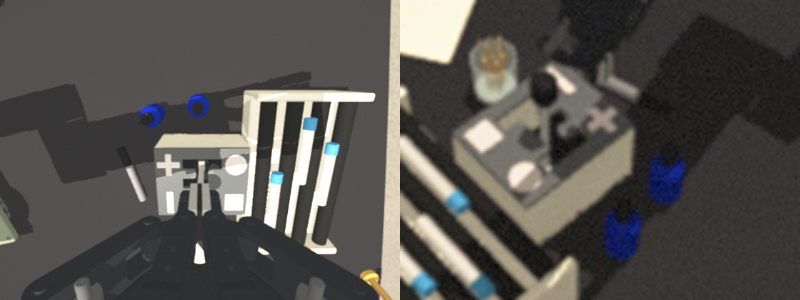

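The scene view shows the knob upright in the crossbar, centred at about local (1,0). Next I push to the right (-y).

Run:
```python
from h import *
ctrl.move_l(P(1,80,300),vel=150)
ctrl.move_l(P(1,70,160),vel=200)
h=ctrl.move_l(P(1,-29,160),vel=45,threshold=10);print(h,where())
knob("scene",135)
ctrl.move_l(P(1,10,160),vel=150);ctrl.move_l(P(1,20,300),vel=250)
p2=knob("scene",135);print(where())
a=p2[190:310,200:360]
cv2.imwrite("pics/m4.png",cv2.resize(a,(640,480),interpolation=cv2.INTER_CUBIC)[:,:,::-1])
```

```text
False (array([  1. , -28.9]), np.float64(160.0), array([ 0.8,  0.6, -1.3]), 11.96)
scene n 144 lo [-25.2 -57.3 140.6] hi [ 29.4 -15.7 189.4]
scene n 153 lo [-12.2 -70.3 142.5] hi [ 13.7 -39.6 175.8]
(array([-0.3, 19.3]), np.float64(297.4), array([-0.1, -0.1,  0.6]), 13.18)
```

View pics/m4.png

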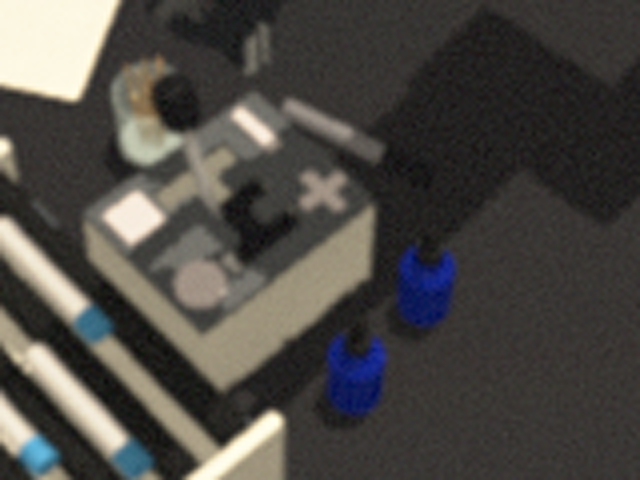

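The lever now stands in the right end of the crossbar, with its knob at about local (1,-56). Next I push it back toward the robot into the bar slot, stopping on force at the slot end.

Run:
```python
from h import *
ctrl.move_ptp(P(60,-30,300),tool(-1,0))
ctrl.move_l(P(60,-56,300),vel=150);ctrl.move_l(P(52,-56,153),vel=180);print(where())
h=ctrl.move_l(P(-20,-56,153),vel=35,threshold=12);print(h,where())
ctrl.move_l(P(20,-56,153),vel=120);ctrl.move_l(P(40,-56,300),vel=250)
ctrl.move_ptp(P(-150,130,300),tool(-1,0))
p2=knob("scene",128);p3=knob("top",128);print(where())
f=lambda a:cv2.resize(a,(400,300),interpolation=cv2.INTER_CUBIC)
cv2.imwrite("pics/m5.png",np.hstack([f(p2[190:310,200:360]),f(p3[125:215,220:340])])[:,:,::-1])
```

```text
(array([ 53.1, -55.8]), np.float64(154.4), array([-0.4,  0.3,  0.4]), 15.94)
True (array([-11.8, -55.9]), np.float64(153.2), array([ 3.6, -1.7, -0.5]), 17.65)
scene n 155 lo [-47.9 -67.7 130.6] hi [-19.5 -37.4 170. ]
top n 115 lo [-54.  -70.5 144. ] hi [-24.1 -40.2 169.4]
(array([-148.9,  129.3]), np.float64(299.8), array([ 0.2, -1. , -0.2]), 19.95)
```

View pics/m5.png

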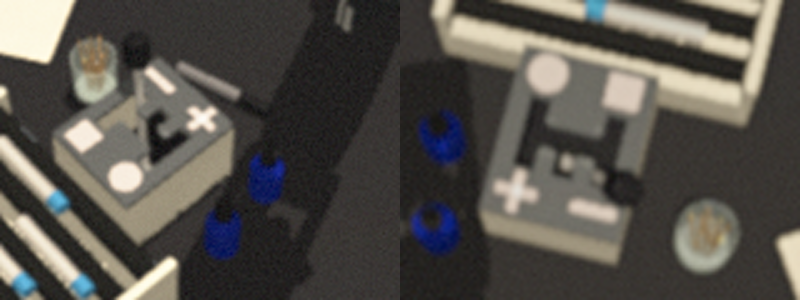

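The lever is in the bar slot and nothing else has moved. To be sure it is fully home, I'll push once more, slower and firmer, and compare where it stops.

Run:
```python
from h import *
ctrl.move_ptp(P(40,-30,300),tool(-1,0))
ctrl.move_l(P(25,-55,300),vel=150);ctrl.move_l(P(20,-55,153),vel=200);ctrl.move_l(P(-5,-55,153),vel=60)
for x in (-8,-10,-12,-14,-16,-18,-20):
    h=ctrl.move_l(P(x,-55,153),vel=15,threshold=22);print(h,where())
    if h or sensors.read_state()['force'][0]>18: break
ctrl.move_l(P(20,-55,153),vel=120);ctrl.move_l(P(30,-55,300),vel=250)
ctrl.move_ptp(P(-150,130,300),tool(-1,0))
p2=knob("scene",128);p3=knob("top",128);print(where())
f=lambda a:cv2.resize(a,(400,300),interpolation=cv2.INTER_CUBIC)
cv2.imwrite("pics/m6.png",np.vstack([np.hstack([f(p2[190:310,200:360]),f(p3[125:215,220:340])]),np.hstack([f(p2),f(p3)])])[:,:,::-1])
```

```text
False (array([ -8., -55.]), np.float64(152.9), array([ 0.2, -0. ,  0.8]), 23.07)
False (array([ -9.5, -55. ]), np.float64(153.1), array([ 2.2,  0.4, -1.5]), 23.35)
False (array([-11.3, -54.9]), np.float64(153.1), array([ 5.3,  0.1, -3.3]), 23.63)
False (array([-12.4, -54.8]), np.float64(153.2), array([ 8. ,  0.1, -6.4]), 23.92)
False (array([-13. , -54.9]), np.float64(153.4), array([10.5, -0.9, -7.4]), 24.2)
False (array([-13.5, -54.9]), np.float64(153.6), array([ 15.3,  -1.8, -11.7]), 24.48)
False (array([-13.9, -55.1]), np.float64(154.1), array([ 19.2,  -3.3, -13.4]), 24.77)
scene n 155 lo [-48.5 -68.9 130.2] hi [-20.3 -39.2 170.7]
top n 115 lo [-53.3 -70.6 143.5] hi [-22.7 -39.5 170.5]
(array([-148.9,  129.2]), np.float64(299.8), array([-0.3,  0.9, -0. ]), 27.1)
```

View pics/m6.png

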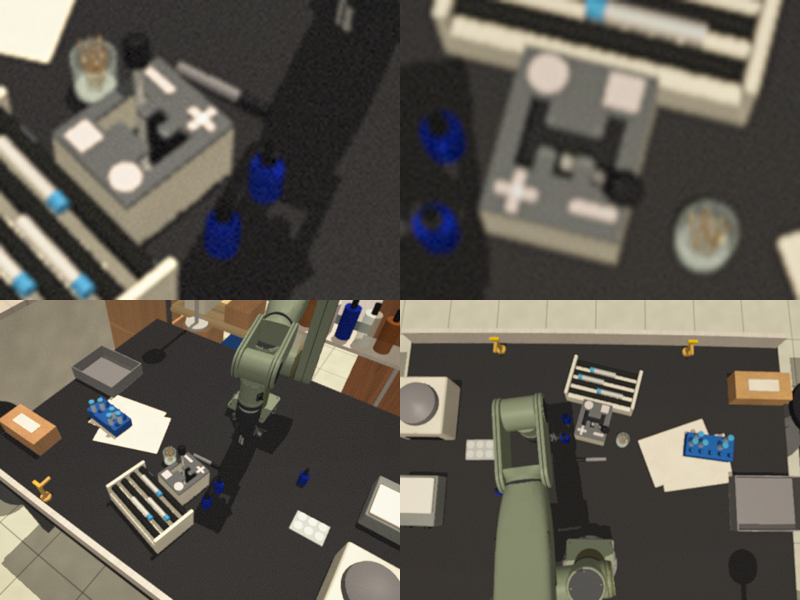

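The second push met a hard stop, rising to about 19 N with no further knob movement, so the lever is home. Everything else stands in place and the arm is clear, so I'm handing in.

```bash
python3 -c "
from plant import ctrl
ctrl.finish_job()"
```

```text
the job is handed in; nothing more can be done
```

The lever is home in the slot marked with the single straight bar (robot's side, right), and I've handed the job in. With the gripper shut, I pushed it forward out of park, right along the crossbar, then back into the slot. It went into no other marked slot and was never gripped.

**Fully home:** the first push stopped on the 12 N limit. A second, slower push built up to about 19 N along the slot, and the knob moved less than about 2 mm, so it is against the slot's end.

**Knob position:** from the gate's centre, the knob is about 34 mm (scene camera) or 38 mm (top camera) toward the robot, and about 55 mm to the right. About 37 mm was expected, and each camera sees only one side of the knob, which may explain the 4 mm difference.

**Everything else:** in the last pictures the bottles, beaker, pen, rack and well plate look unmoved; I judged that by eye and did not measure it. The arm was clear of everything at about 27 s.

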